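# Label the treat boxes in the tray labeller

### The job

Pull the labeller's sliding tray fully out, stand every treat box on it, and slide the loaded tray fully in under the labelling head. Press the two-stage trigger on top of the head to its halfway stop, pause there for at least a second, then press it fully down and let go. Pull the tray fully out again and stand all the labelled boxes on the wooden serving board, upright and side by side, leaving the other things on the counter where they are.

Things in the scene. Friction and masses are not known exactly. Their poses are not given: they have to be found in the camera images.
- carriage (a joint): Position of the labeller's sliding tray in m: 0 = fully out at its loading stop, 0.26 = fully in against the stop under the head. It slides along the labeller's +y axis (the y axis of tray_floor) with about 2 N of friction plus 8 N per m/s, and stays where it is left.
- tray_floor (a point): Centre of the upper face of the sliding steel tray's floor, 26 mm above the counter; moves with the tray. x is across the tray, +y is the way it slides in, z up. The floor inside the rim is 122 mm (x) by 236 mm (y); a rim 10 mm high and 4 mm thick runs round it.
- head (a point): Centre of the underside of the labelling head, a white housing 172 mm (x) by 160 mm (y), underside 115 mm and top 190 mm above the counter, on four thin posts at x = -78 and +78 mm (axes as the tray). Fixed in one run. Fully in, the tray's centre lies beneath it; fully out, 260 mm from it, outside the head.
- carriage_fin (a point): Grip point on the centre line of the black upright handle fin of the tray, which stands on a tongue 165 mm from the tray's centre on its -y (outer) end: 16 mm thick (x) by 44 mm long (y), from 25 to 80 mm above the counter, same axes as the tray. Pinch it across x to pull or push the tray. This point is 62 mm above the counter, 18 mm below the top of the fin.
- trigger_top (a point): Centre of the top face of the grey round trigger cap (46 mm across) on top of the head, 234 mm above the counter when free, pressed straight down; moves with the cap. Total travel 18 mm.
- trigger_first (a joint): First stage of the trigger in m: 0 = free, 0.009 = cap at its halfway stop (2 to 3 N).
- trigger_second (a joint): Second stage in m: 0 = not moved, 0.009 = fully down. It begins to yield only beyond about 9 N, once the cap is at the halfway stop, and needs about 11 N at the bottom. Both stages spring back when let go.
- box1_c (a point): Centre of a closed cardboard treat box with white lid and grey ribbon, 60 x 60 mm and 52 mm tall, about 0.1 to 0.2 kg, z up, x and y square to its sides. Starts on the counter beyond the labeller; two or three of the four boxes are present.
- box2_c (a point): Centre of a closed cardboard treat box with white lid and grey ribbon, 60 x 60 mm and 52 mm tall, about 0.1 to 0.2 kg, z up, x and y square to its sides. Starts on the counter beyond the labeller; two or three of the four boxes are present.
- box3_c (a point): Centre of a closed cardboard treat box with white lid and grey ribbon, 60 x 60 mm and 52 mm tall, about 0.1 to 0.2 kg, z up, x and y square to its sides. Starts on the counter beyond the labeller; two or three of the four boxes are present.
- box4_c (a point): Centre of a closed cardboard treat box with white lid and grey ribbon, 60 x 60 mm and 52 mm tall, about 0.1 to 0.2 kg, z up, x and y square to its sides. Starts on the counter beyond the labeller; two or three of the four boxes are present.
- board_top (a point): Centre of the upper face of the fixed wooden serving board, 250 mm (x) by 110 mm (y), 12 mm thick, on the counter on the robot's right. x along the board, z up.
- canister1: Black canister, 74 mm across, 95 mm tall, origin under its centre; leave it.
- canister2: Another such black canister; leave it.
- cups: Stack of white cups, 72 mm across, 130 mm tall, origin under its centre; leave it.
- bowl: White bowl with mints, 120 mm across, 45 mm tall, origin under its centre; leave it.
- tin: Round brass tin, 96 mm across, 50 mm tall, origin under its centre; leave it.
- spoon: White spoon, 150 mm long, lying on the counter near the robot; leave it.

How it is judged:
On the way, in this order (a step that is already met when the one before it is completed fails the run):
1. the tray is fully out at its loading stop (value of joint carriage below 0.01 m), for 0.2 s.
2. every box stands upright on the tray, let go (x of box1_c in the frame of tray_floor between -0.05 and 0.05 m and y of box1_c in the frame of tray_floor between -0.105 and 0.105 m and z of box1_c in the frame of tray_floor between 0.018 and 0.034 m and angle between each of box1_c, box2_c, box3_c, box4_c's own z axis and vertical below 0.15 rad and x of box2_c in the frame of tray_floor between -0.05 and 0.05 m and y of box2_c in the frame of tray_floor between -0.105 and 0.105 m and z of box2_c in the frame of tray_floor between 0.018 and 0.034 m and x of box3_c in the frame of tray_floor between -0.05 and 0.05 m and y of box3_c in the frame of tray_floor between -0.105 and 0.105 m and z of box3_c in the frame of tray_floor between 0.018 and 0.034 m and x of box4_c in the frame of tray_floor between -0.05 and 0.05 m and y of box4_c in the frame of tray_floor between -0.105 and 0.105 m and z of box4_c in the frame of tray_floor between 0.018 and 0.034 m and contact force between each of box1, box2, box3, box4 and the fingers below 0.1 N), for 0.3 s.
3. the tray is fully in under the head, every box standing on it (value of joint carriage above 0.25 m and x of box1_c in the frame of tray_floor between -0.05 and 0.05 m and y of box1_c in the frame of tray_floor between -0.105 and 0.105 m and z of box1_c in the frame of tray_floor between 0.018 and 0.034 m and angle between each of box1_c, box2_c, box3_c, box4_c's own z axis and vertical below 0.15 rad and x of box2_c in the frame of tray_floor between -0.05 and 0.05 m and y of box2_c in the frame of tray_floor between -0.105 and 0.105 m and z of box2_c in the frame of tray_floor between 0.018 and 0.034 m and x of box3_c in the frame of tray_floor between -0.05 and 0.05 m and y of box3_c in the frame of tray_floor between -0.105 and 0.105 m and z of box3_c in the frame of tray_floor between 0.018 and 0.034 m and x of box4_c in the frame of tray_floor between -0.05 and 0.05 m and y of box4_c in the frame of tray_floor between -0.105 and 0.105 m and z of box4_c in the frame of tray_floor between 0.018 and 0.034 m), for 0.3 s.
4. with the tray in, the trigger is held at its halfway stop (all of step 3 and value of joint trigger_first above 0.006 m and value of joint trigger_second below 0.0035 m), for 0.8 s.
5. with the tray in, the trigger is fully down (all of step 3 and value of joint each of trigger_first, trigger_second above 0.006 m), for 0.1 s.
6. the trigger is let go and the tray is fully out again (value of joint carriage below 0.01 m and value of joint each of trigger_first, trigger_second below 0.003 m), for 0.2 s.
At the end, for the whole second after the job is handed in: every box present stands upright (within 0.15 rad), released and at rest directly on the serving board, its centre within 115 mm along and 50 mm across of the board's centre; the tray is within 15 mm of fully out; the trigger is up (both stages under 3 mm) (x of box1_c in the frame of board_top between -0.115 and 0.115 m and y of box1_c in the frame of board_top between -0.05 and 0.05 m and z of box1_c in the frame of board_top between 0.018 and 0.034 m and angle between each of box1_c, box2_c, box3_c, box4_c's own z axis and vertical below 0.15 rad and x of box2_c in the frame of board_top between -0.115 and 0.115 m and y of box2_c in the frame of board_top between -0.05 and 0.05 m and z of box2_c in the frame of board_top between 0.018 and 0.034 m and x of box3_c in the frame of board_top between -0.115 and 0.115 m and y of box3_c in the frame of board_top between -0.05 and 0.05 m and z of box3_c in the frame of board_top between 0.018 and 0.034 m and x of box4_c in the frame of board_top between -0.115 and 0.115 m and y of box4_c in the frame of board_top between -0.05 and 0.05 m and z of box4_c in the frame of board_top between 0.018 and 0.034 m and contact force between each of box1, box2, box3, box4 and the fingers below 0.1 N and linear speed of each of box1, box2, box3, box4 below 0.02 m/s and value of joint carriage below 0.015 m and value of joint each of trigger_first, trigger_second below 0.003 m); the robot touches nothing.
It fails at once if another thing on the counter is shifted by more than 40 mm (distance of any of canister1, canister2, cups, bowl, tin, spoon from where it was at the start of the episode above 0.04 m).
Of box1, box2, box3, box4 only 2 to 3 are there at a start; the rules pass over those that are not, and their reading is None.
At some moment in a run one of box1, box2, box3, box4 may be knocked a few centimetres aside while the robot is not near it.
Once in a run the grip may slacken for a moment while it holds something.
It also fails if it takes over 210 s, if anything falls off the work surface, if the arm or the gripper's body presses on something with over 40 N, if the wrist force passes 120 N, or if a joint passes its speed limit or range.

### The arm

A 6-joint arm with a two-finger parallel gripper is mounted at the origin on the work surface. World frame = base frame: x ahead of the robot, y to its left, z up, the work surface at z = 0. Lengths are in m, angles in rad, forces in N, time in s.
With the tool pointing down it reaches from about 0.3 to 0.775 m from the base axis. Payload 14.6 kg.
Tool frame: the origin (TCP) lies at the very end of the fingers, on their centre line; the grasp point (between the pads) lies 19 mm behind it; z points along the fingers, x is the direction in which the jaws open and shut, and the axes are right-handed (so a half turn about z gives the same grasp; the last joint's range is limited). The gripper opens to 94 mm and grips with 3 to 60 N. Pads are 16 mm wide; open, the fingers measure 119 mm over their backs; the gripper's body (75 mm by 177 mm) begins 78 mm behind the grasp point.
Start: joints at [-1.34, 0.3, 1.521, -0, 1.321, -0.067], TCP at [0.161, -0.526, 0.205] pointing down, gripper open.
Joint ranges: [-3.03, 3.03], [-0.79, 2.21], [0.23, 2.52], [-1.04, 4.18], [0, 3.07], [-2.55, 2.55]. Speed limits (rad/s): [2.22, 2.22, 2.57, 3.14, 3.14, 3.14].

### API

Orientations are given as [roll, pitch, yaw] about the fixed x, y, z axes, in that order (R = Rz(yaw) Ry(pitch) Rx(roll)).
In Python, from station import ctrl gives the robot as it stands.
- The arm moves only by the shell command python3 -m inch 'ROWS' [FORCE]. ROWS is JSON, one flat list of numbers, 7 for each row, row after row: the shift along the tool's x, y, z in cm, then the turn, a rotation vector about the tool's x, y, z in rad, then the opening, from 0 (shut) to 1 (fully open). In form: [tx, ty, tz, wx, wy, wz, claw, tx, ty, tz, wx, wy, wz, claw, ...]. A call has 1 to 20 rows; each row shifts and turns the commanded pose from where the row before left it, along the tool's axes as they then stand; what a row does not reach is not made up. A row lasts 1/8 s, in which the tool goes at most 62.5 mm and 10.7 degrees, less where a joint would pass 70% of its speed; a pose out of reach is approached as far as the arm can. A call is refused whole if a number of a shift passes 6.25 or a number of a turn 0.188, either way. A call with a gripper value outside its range is refused whole. The fingers move at their own pace and stop on an object; FORCE is the grip in N (left out, the last holds). Time passes only in rows, so rows that do not move let the fingers close. It gives the time, the measured TCP pose, the force and the opening at its end, in the units of the state.
- ctrl.get_obs(): the state, without advancing time (a new reading comes with each control period).
- ctrl.camera(name): name is "scene" or "top" or "wrist"; returns (picture, depth): 384x512x3 uint8, red, green, blue; 384x512 float32, m along the optical axis (not along the pixel's ray), 0 where there is no reading.
- ctrl.camera_params(name): a dict with "vertical_fov" (degrees; the focal length in pixels is half the picture's height over the tangent of half this angle, whatever the lens; pixels are square), "cx", "cy" (the principal point, pixels), "camera_from_world" (4x4, takes a point from world to camera coordinates); the wrist camera has in their place "mount" (4x4, takes a point from camera to tool coordinates, whose origin is the TCP and whose axes are the tool frame's). Camera axes: x right, y down, z forward; pixel columns grow to the right and rows downward; lengths in m; the calibration is good to about 2 mm. A picture is of the moment at which its call begins: read the wrist's pose just before it. camera_params takes no time and is no camera call.
- ctrl.hand_in(): hands the job in, once; it reports no verdict.
Trained networks look in the newest picture that a camera, given by its name, has taken for a name from the list of things; names that differ only in an ending like _2 or _b are one class to them, and where a whole thing is asked for, a point or a joint stands for the part that bears it (a point fixed in the world has none). Each returns a list of dicts, best first, with "score" (0 to 1); they miss things now and then, are a little off and sometimes report something else, mostly with a low value. They report only what shows in the picture. A call takes as long as a camera call.
- ctrl.spot_in(camera, label): "bbox" ([centre column, centre row, width, height] in pixels, round what is visible of it).
- ctrl.place_of(camera, label): "centre" ([column, row] in pixels: a listed point, or the origin of a listed thing).
The state is a dict: "time_s": time; "qpos": joint angles; "joint_vel": joint speeds; "tau": joint torques, N m; "ee_pos": TCP position; "eef_rot": TCP orientation; "force": force on the tool from outside, world axes, zero at the start; "moment": the same for the moment, N m; "grip_width": finger opening in m.
Only numpy, scipy, OpenCV 4.12 (cv2) and the standard library are available. Lean on these libraries where they do the work, as an engineer would, in place of code of your own. Each camera call takes 0.05 s, during which the arm holds its last target. There are 200 camera calls.

## Working session

There is one attempt and no reset: what is moved stays moved. The work goes in short steps, Python scripts to look and compute and a shell command to move; the robot and the scene stay as the last step left them, time stands still between calls to the robot, and variables do not carry over. Pictures are saved under pics/ and viewed, about 12 in all and at most 16, crops included, and the job is handed in when it is done.

```bash
ls; mkdir -p pics; cat > h.py <<'E'
import numpy as np, cv2
from scipy.spatial.transform import Rotation as R
from station import ctrl
def snap(cam,name=None):
    o=ctrl.get_obs(); im,d=ctrl.camera(cam)
    if name: cv2.imwrite(f'pics/{name}.png',im[:,:,::-1])
    return o,im,d
def cam(c,o=None):
    p=ctrl.camera_params(c); f=192/np.tan(np.radians(p['vertical_fov'])/2)
    if 'mount' in p:
        T=np.eye(4);T[:3,:3]=R.from_euler('xyz',o['eef_rot']).as_matrix();T[:3,3]=o['ee_pos']
        W=T@np.array(p['mount'])
    else: W=np.linalg.inv(np.array(p['camera_from_world']))
    return f,p['cx'],p['cy'],W
def ray(c,uv,z,o=None):
    "world point where pixel ray meets height z"
    f,cx,cy,W=cam(c,o); d=W[:3,:3]@np.array([(uv[0]-cx)/f,(uv[1]-cy)/f,1]); p=W[:3,3]
    return p+d*(z-p[2])/d[2]
def cloud(c,d,o=None):
    f,cx,cy,W=cam(c,o); v,u=np.mgrid[:384,:512]
    P=np.stack([(u-cx)/f*d,(v-cy)/f*d,d],-1)
    return P@W[:3,:3].T+W[:3,3]
def st():
    o=ctrl.get_obs(); print('t',round(o['time_s'],2),'p',np.round(o['ee_pos'],4),'r',np.round(o['eef_rot'],3),'F',np.round(o['force'],1),'w',round(o['grip_width'],4),'q',np.round(o['qpos'],2))
def to(x,y,z,jaw):
    """shift (cm, tool axes now) and turn about tool z to TCP x,y,z with jaw-axis world angle jaw (mod pi)"""
    o=ctrl.get_obs(); M=R.from_euler('xyz',o['eef_rot']).as_matrix()
    t=M.T@(np.array([x,y,z])-o['ee_pos'])*100; a=np.arctan2(M[1,0],M[0,0])
    dw=(jaw-a+np.pi/2)%np.pi-np.pi/2
    print('shift cm',np.round(t,2),'world cm',np.round(M@t,2),'turn tool z',round(-dw,3),'(q6 now',round(o['qpos'][5],2),')')
E
cat > a.py <<'E'
from h import *
st()
for c in ('scene','top'):
    o,im,d=snap(c,c+'0')
    f,cx,cy,W=cam(c); print(c,round(f),W[:3,3].round(3),W[:3,2].round(2))
    P=cloud(c,d)
    for n in ['tray_floor','head','carriage_fin','trigger_top','box1_c','board_top','canister1','cups','bowl','tin','spoon']:
        try:
            for r in ctrl.place_of(c,n)[:5]:
                u,v=np.round(r['centre']).astype(int); print(n,round(r['score'],2),u,v,P[min(max(v,0),383),min(max(u,0),511)].round(3))
        except Exception as e: print(n,e)
E
python3 a.py
```

```text
pics
t 0.0 p [ 0.1613 -0.5255  0.2049] r [-3.142e+00  1.000e-03 -1.273e+00] F [-0.6  0.5 -1.1] w 0.0939 q [-1.34  0.3   1.52 -0.    1.32 -0.07]
scene 464 [ 1.372 -0.853  0.92 ] [-0.6   0.55 -0.58]
tray_floor 0.96 286 183 [0.487 0.074 0.027]
tray_floor 0.21 252 189 [ 0.487 -0.078  0.075]
head 0.6 328 146 [0.572 0.17  0.171]
carriage_fin 0.57 251 189 [ 0.487 -0.082  0.077]
carriage_fin 0.46 285 179 [0.467 0.09  0.026]
trigger_top 0.6 332 113 [0.51  0.252 0.236]
trigger_top 0.33 287 181 [0.479 0.087 0.025]
box1_c 0.95 284 230 [ 0.663 -0.109  0.038]
box1_c 0.17 251 189 [ 0.487 -0.082  0.077]
board_top 0.9 180 255 [ 0.525 -0.379  0.012]
canister1 0.72 380 202 [0.798 0.158 0.082]
canister1 0.67 356 186 [0.651 0.241 0.023]
cups 0.73 328 146 [0.572 0.17  0.171]
cups 0.64 244 282 [ 0.749 -0.335  0.05 ]
bowl 0.92 339 249 [ 0.823 -0.054  0.04 ]
tin 0.6 124 275 [ 0.513 -0.542  0.036]
spoon 0.54 274 161 [0.33  0.169 0.001]
spoon 0.24 335 248 [ 0.817 -0.064  0.046]
top 412 [ 0.48  -0.148  1.466] [ 0.05  0.01 -1.  ]
tray_floor 0.83 191 201 [0.497 0.1   0.025]
head 0.2 175 249 [0.329 0.16  0.011]
carriage_fin 0.71 305 133 [ 0.712 -0.293  0.128]
carriage_fin 0.67 239 205 [ 0.48  -0.071  0.078]
trigger_top 0.71 124 203 [0.492 0.265 0.236]
trigger_top 0.68 151 134 [0.725 0.224 0.088]
box1_c 0.75 245 158 [ 0.641 -0.093  0.056]
board_top 0.72 326 191 [ 0.524 -0.374  0.014]
canister1 0.97 151 137 [0.718 0.229 0.067]
canister1 0.68 144 166 [0.616 0.244 0.098]
cups 0.76 303 134 [ 0.71  -0.287  0.119]
bowl 0.68 223 122 [ 0.778 -0.013  0.004]
tin 0.69 374 203 [ 0.48  -0.532  0.047]
spoon 0.74 173 246 [0.339 0.169 0.001]
```

View pics/top0.png

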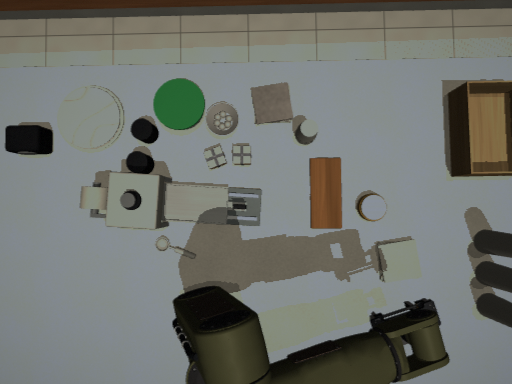

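View pics/scene0.png

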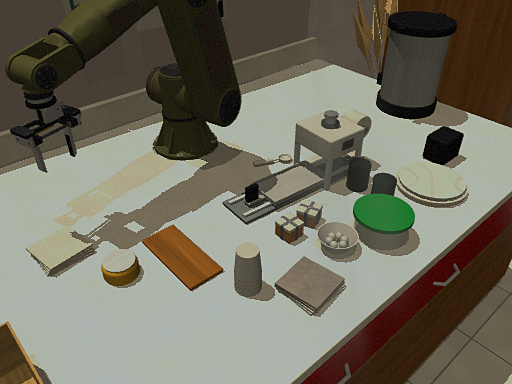

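The top picture shows two boxes at about (216,156) and (242,154). The fin is at (239,206), the head with its trigger at (130,200), the board at (326,192), and the tray is partly out. Next I measure these from depth.

```bash
cat > m.py <<'E'
from h import *
def rects(P,lo,hi,win,amin=8):
    "minAreaRect in world (mm) of points in height band and xy window (x0,x1,y0,y1)"
    m=(P[...,2]>lo)&(P[...,2]<hi)&(P[...,0]>win[0])&(P[...,0]<win[1])&(P[...,1]>win[2])&(P[...,1]<win[3])
    n,l=cv2.connectedComponents(m.astype(np.uint8))
    out=[]
    for i in range(1,n):
        q=P[l==i]
        if len(q)<amin: continue
        r=cv2.minAreaRect((q[:,:2]*1000).astype(np.float32))
        out.append((np.round(r[0],1),np.round(r[1],1),round(r[2],1),len(q),np.round(q.mean(0),4)))
    return out
E
python3 - <<'E'
from m import *
for c in ('top','scene'):
    o,im,d=snap(c); P=cloud(c,d)
    for n,lo,hi,w,a in [('box',.044,.06,(.55,.72,-.16,.04),20),('head',.183,.2,(.35,.65,.1,.4),200),('trig',.226,.245,(.35,.65,.1,.4),20),('fin',.06,.09,(.4,.58,-.2,.05),8),('board',.006,.02,(.38,.68,-.48,-.3),200),('cups',.09,.14,(.6,.85,-.4,-.2),20),('bowl',.03,.06,(.7,.9,-.1,.1),20),('can',.088,.1,(.55,.8,.15,.3),20),('tray',.022,.03,(.4,.58,-.2,.2),100)]:
        for r in rects(P,lo,hi,w,a): print(c,n,*r)
    if c=='top':
        for r in ctrl.place_of(c,'box1_c')[:4]+ctrl.place_of(c,'box2_c')[:4]: print(r, ray(c,r['centre'],.026).round(4))
E
```

```text
top box [655.5 -78.7] [62.5 62.8] 89.4 323 [ 0.6543 -0.0803  0.0524]
top box [648.1  13.1] [62.9 61.8] 19.9 295 [0.6473 0.011  0.0526]
top head [501.5 257.1] [161.7 171.8] 85.7 2501 [0.5012 0.2551 0.1903]
top head [512.3 375.7] [47.9 68.5] 89.0 329 [0.5113 0.3772 0.1921]
top trig [500.5 256.8] [44.5 42.2] 89.5 187 [0.5012 0.2564 0.2341]
top fin [476.8 -70.7] [40.8 13.5] 89.1 63 [ 0.4766 -0.0703  0.0793]
top board [ 519.  -370.7] [249.8 119.2] 0.9 2147 [ 0.5186 -0.3717  0.0125]
top cups [ 727.6 -302.5] [59.7 60.4] 89.2 320 [ 0.7251 -0.3021  0.1253]
top bowl [782.  -12.9] [118.6 114.4] 44.8 340 [ 0.7883 -0.009   0.0399]
top bowl [778.7  -7.9] [58.5 47.2] 25.6 92 [ 0.779  -0.0076  0.0338]
top bowl [788.5 -35. ] [16.5 15.8] 69.0 23 [ 0.788  -0.0345  0.0331]
top can [741.8 256.1] [71.4 71.7] 44.6 358 [0.7416 0.2552 0.0949]
top can [631.5 267.5] [64.6 71.3] 88.4 333 [0.6317 0.269  0.095 ]
top tray [488.6  89. ] [224.  122.3] 85.6 1782 [0.4885 0.0879 0.0263]
{'centre': [240.9, 156.6], 'score': 0.57} [ 0.65  -0.077  0.026]
{'centre': [212.5, 159.1], 'score': 0.28} [0.6429 0.0231 0.026 ]
{'ce
[... 421 characters left out ...]
1.6] [46.5 21.6] 83.9 110 [ 0.4818 -0.0751  0.0732]
scene board [ 521.8 -375.2] [111.2 253.1] 89.1 2505 [ 0.5314 -0.3778  0.012 ]
scene cups [ 732.4 -309.7] [60.3 62.4] 74.1 621 [ 0.7396 -0.3148  0.1197]
scene bowl [843.5  65.8] [123.   35.9] 12.8 294 [0.852  0.0623 0.0449]
scene bowl [783.4 -15.6] [117.8 119.7] 67.2 425 [ 0.7759 -0.0034  0.0395]
scene bowl [783.7 -16.8] [60.6 57.1] 53.0 136 [ 0.7858 -0.0166  0.0326]
scene can [635.3 265.5] [67.9 70.9] 89.4 229 [0.637  0.2645 0.0944]
scene can [745.5 250.9] [72. 71.] 35.2 277 [0.7471 0.2494 0.0945]
scene tray [483.8  91.7] [221.8 118.7] 86.1 1165 [0.4852 0.088  0.0261]
scene tray [510.1 -45.3] [118.7  74.5] 23.3 131 [ 0.5022 -0.0463  0.026 ]
```

```bash
python3 -m inch '[0,0,0,0,0,-0.171,1, 0,0,0,0,0,-0.171,1, 0,0,0,0,0,-0.171,1, 0,0,0,0,0,-0.171,1, 0,0,0,0,0,-0.171,1, 0,0,0,0,0,-0.171,1, 0,0,0,0,0,-0.171,1, 2.35,-3.98,0,0,0,0,1, 2.35,-3.98,0,0,0,0,1, 2.35,-3.98,0,0,0,0,1, 2.35,-3.98,0,0,0,0,1, 2.35,-3.98,0,0,0,0,1, 2.35,-3.98,0,0,0,0,1, 2.35,-3.98,0,0,0,0,1, 2.35,-3.98,0,0,0,0,1, 2.35,-3.98,0,0,0,0,1, 2.35,-3.98,0,0,0,0,1, 2.35,-3.98,0,0,0,0,1, 2.35,-3.98,0,0,0,0,1, 0,0,0,0,0,0,1]' 20
cat > fin.py <<'E'
from m import *
o,im,d=snap('wrist','fin'); P=cloud('wrist',d,o); st()
for n,lo,hi,w,a in [('fin',.06,.09,(.4,.58,-.25,.05),30),('tray',.022,.029,(.4,.58,-.2,.3),200)]:
    for r in rects(P,lo,hi,w,a): print(n,*r)
for r in ctrl.place_of('wrist','carriage_fin')[:3]: print(r,ray('wrist',r['centre'],.062,o).round(4))
E
python3 fin.py; python3 -c "
from h import *
to(.4775,-.071,.043,-.076)"
```

```text
time_s: 3.9
ee_pos: [0.4797, -0.069, 0.2053]
eef_rot: [-3.141, 0.0, -0.073]
force: [-0.2, -0.6, 0.2]
grip_width: 0.0937
t 3.95 p [ 0.479  -0.0702  0.2052] r [ 3.142  0.    -0.074] F [ 0.2  0.1 -0.1] w 0.0942 q [-0.22  0.15  1.7  -0.    1.29 -0.15]
fin [476.3 -71.6] [44.1 15.1] 85.7 631 [ 0.4765 -0.0699  0.0797]
tray [485.6  50.9] [151.1 122.7] 85.6 15318 [0.4859 0.0545 0.0266]
tray [476.5 -61.5] [63.3 29.7] 86.1 777 [ 0.4774 -0.0537  0.0267]
{'centre': [247.9, 188.2], 'score': 0.67} [ 0.477  -0.0741  0.062 ]
shift cm [-1.100e-01  1.000e-02  1.623e+01] world cm [ -0.12  -0.   -16.23] turn tool z 0.001 (q6 now -0.15 )
```

View pics/fin.png

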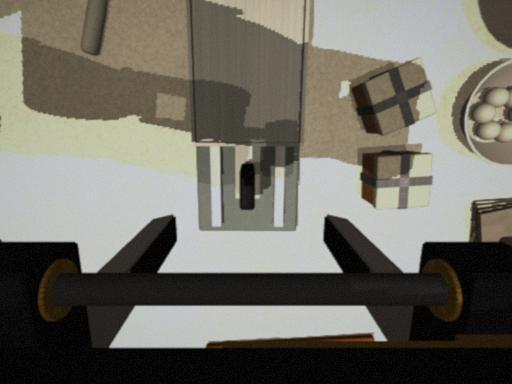

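The wrist view shows the fin at (247,188), with the tray above it and two boxes at right. I'll descend, pinch the fin and pull the tray out.

```bash
python3 -m inch '[-0.3,0,4,0,0,0,1, 0,0,4,0,0,0,1, 0,0,4,0,0,0,1, 0,0,3,0,0,0,1, 0,0,1.2,0,0,0,1, 0,0,0,0,0,0,1, 0,0,0,0,0,0,0,0,0,0,0,0,0,0,0,0,0,0,0,0,0,0,0,0,0,0,0,0,0,0,0,0,0,0,0,0,0,0,0,0,0,0]' 25
python3 -m inch '[0,1,0,0,0,0,0, 0,1,0,0,0,0,0, 0,1,0,0,0,0,0, 0,1,0,0,0,0,0, 0,1,0,0,0,0,0, 0,1,0,0,0,0,0, 0,1,0,0,0,0,0, 0,1,0,0,0,0,0, 0,1,0,0,0,0,0, 0,0.5,0,0,0,0,0, 0,0,0,0,0,0,0]'
```

```text
time_s: 5.5
ee_pos: [0.4758, -0.0707, 0.0434]
eef_rot: [3.142, -0.0, -0.076]
force: [0.4, 1.1, -0.3]
grip_width: 0.0372
time_s: 6.88
ee_pos: [0.4692, -0.1667, 0.0435]
eef_rot: [3.141, -0.002, -0.077]
force: [7.7, -3.0, -3.8]
grip_width: 0.016
```

```bash
python3 -m inch '[0,0.2,0,0,0,0,0, 0,0.2,0,0,0,0,0, 0,0.2,0,0,0,0,0, 0,0,0,0,0,0,0]'
```

```text
time_s: 7.38
ee_pos: [0.4688, -0.1723, 0.0435]
eef_rot: [3.141, -0.002, -0.077]
force: [6.4, -1.2, -3.2]
grip_width: 0.0161
```

```bash
python3 -m inch '[0,0.3,0,0,0,0,0, 0,0.3,0,0,0,0,0, 0,0.3,0,0,0,0,0, 0,0,0,0,0,0,0]'; python3 fin.py
```

```text
time_s: 7.88
ee_pos: [0.4679, -0.1814, 0.0435]
eef_rot: [3.141, -0.002, -0.077]
force: [4.3, -0.9, -3.0]
grip_width: 0.0164
t 7.92 p [ 0.4679 -0.1813  0.0435] r [ 3.141e+00 -2.000e-03 -7.700e-02] F [ 4.6 -1.7 -3.7] w 0.0165 q [-0.44  0.4   1.81  0.    0.93 -0.37]
fin [ 471.4 -166.2] [51.5 37.8] 62.8 3684 [ 0.4689 -0.1629  0.079 ]
tray [475.5 -79.5] [ 69.8 123.2] 85.6 24102 [ 0.4756 -0.0784  0.0266]
tray [ 470.1 -148.3] [59.6 30.1] 85.7 2285 [ 0.4708 -0.1384  0.0267]
{'centre': [250.1, 207.1], 'score': 0.63} [ 0.4692 -0.1624  0.062 ]
```

```bash
python3 -m inch '[0,0,0,0,0,0,0.5, 0,0,0,0,0,0,0.5, 0,-1,0,0,0,0,0.5, 0,-0.8,0,0,0,0,0.5, 0,0,0,0,0,0,0, 0,0,0,0,0,0,0,0,0,0,0,0,0,0,0,0,0,0,0,0,0,0,0,0,0,0,0,0,0,0,0,0,0,0,0,0,0,0,0,0]' 40
python3 -m inch '[0,0.2,0,0,0,0,0, 0,0.2,0,0,0,0,0, 0,0.2,0,0,0,0,0, 0,0.2,0,0,0,0,0,0,0,0,0,0,0,0]'
```

```text
time_s: 8.6
ee_pos: [0.4676, -0.1878, 0.0435]
eef_rot: [-3.14, -0.002, -0.076]
force: [9.4, 12.5, -1.2]
grip_width: 0.0156$: bad value
```

```bash
python3 -m inch '[0,0,0,0,0,0,0.5, 0,0,0,0,0,0,0.5, 0,-1.2,0,0,0,0,0.5, 0,-1.2,0,0,0,0,0.5, 0,0,0,0,0,0,0, 0,0,0,0,0,0,0, 0,0,0,0,0,0,0, 0,0,0,0,0,0,0]' 40
python3 -m inch '[0,0.2,0,0,0,0,0, 0,0.2,0,0,0,0,0, 0,0.2,0,0,0,0,0, 0,0.2,0,0,0,0,0, 0,0,0,0,0,0,0]'; python3 fin.py
```

```text
time_s: 9.6
ee_pos: [0.4694, -0.1647, 0.0435]
eef_rot: [3.141, -0.002, -0.076]
force: [7.9, 0.7, -5.9]
grip_width: 0.0159
time_s: 10.22
ee_pos: [0.469, -0.1694, 0.0434]
eef_rot: [-3.137, -0.001, -0.076]
force: [10.3, 28.8, 0.8]
grip_width: 0.0156
t 10.28 p [ 0.469  -0.1694  0.0433] r [-3.137e+00 -1.000e-03 -7.600e-02] F [11.3 28.6  1.3] w 0.0157 q [-0.42  0.39  1.82  0.01  0.93 -0.35]
fin [ 469.  -164.6] [36.6 35.3] 43.0 3201 [ 0.4692 -0.1609  0.0785]
tray [475.8 -76.6] [ 88.6 123.4] 85.6 29514 [ 0.4759 -0.0747  0.0266]
tray [ 470.4 -146. ] [40.5 30.1] 85.8 1812 [ 0.4708 -0.1407  0.0267]
{'centre': [250.3, 237.2], 'score': 0.6} [ 0.469  -0.1686  0.062 ]
```

```bash
python3 -m inch '[0,-0.3,0,0,0,0,1, 0,0,0,0,0,0,1, 0,0,0,0,0,0,1, 0,0,0,0,0,0,1, 0,0,-4,0,0,0,1, 0,0,-5,0,0,0,1, 2,-3,-5,0,0,0,1, 4,-4,-3,0,0,0,1, 4,-4,0,0,0,0,1, 0,0,0,0,0,0,1]' 25
cat > look.py <<'E'
from m import *
import sys
o,im,d=snap('wrist',sys.argv[1]); P=cloud('wrist',d,o); st()
for n,lo,hi,w,a in [('fin',.068,.09,(.42,.53,-.25,.05),200),('tray',.022,.029,(.4,.58,-.2,.3),400),('box',.044,.06,(.56,.72,-.16,.1),300),('traybox',.072,.086,(.40,.56,-.14,.15),300)]:
    for r in rects(P,lo,hi,w,a): print(n,*r)
E
python3 look.py bx1
```

```text
time_s: 11.58
ee_pos: [0.5768, -0.0661, 0.2121]
eef_rot: [-3.141, 0.0, -0.073]
force: [-0.1, -0.4, -0.3]
grip_width: 0.0938
t 11.62 p [ 0.5756 -0.0674  0.212 ] r [-3.142e+00  1.000e-03 -7.400e-02] F [ 0.  -0.1 -0.3] w 0.0941 q [-0.18  0.36  1.42 -0.    1.36 -0.11]
tray [480.4  -3.1] [237.1 121.9] 85.5 20174 [0.4812 0.0072 0.0266]
box [648.2  11.9] [63.6 63.4] 18.4 3319 [0.6477 0.0124 0.0528]
box [654.6 -80.9] [63.4 62.8] 88.2 2807 [ 0.6542 -0.0797  0.0528]
```

View pics/bx1.png

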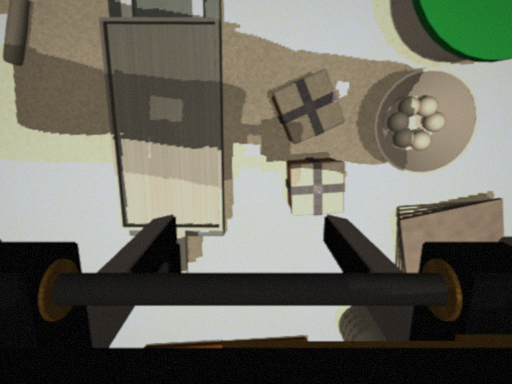

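The wrist view shows the tray fully out, with its floor centre near (167,120). Box A is at (317,187) and box B, rotated, is at (308,107).

```bash
python3 -c "
from h import *
to(.6546,-.0805,.016,-.03)"
```

```text
shift cm [ 7.99  0.72 19.59] world cm [  7.9   -1.31 -19.6 ] turn tool z -0.044 (q6 now -0.11 )
```

```bash
python3 -m inch '[4,0.36,0,0,0,-0.044,1, 4,0.36,2,0,0,0,1, 0,0,4,0,0,0,1, 0,0,4,0,0,0,1, 0,0,4,0,0,0,1, 0,0,3,0,0,0,1, 0,0,2.6,0,0,0,1, 0,0,0,0,0,0,1, 0,0,0,0,0,0,0, 0,0,0,0,0,0,0, 0,0,0,0,0,0,0, 0,0,0,0,0,0,0]' 20
python3 -m inch '[0,0,-1,0,0,0,0, 0,0,-3,0,0,0,0, 0,0,-4,0,0,0,0, 0,0,-4,0,0,0,0, 0,0,0,0,0,0,0]'; python3 -c "
from h import *
st()
to(.4769,-.0480,.080,-.077)"
```

```text
time_s: 13.12
ee_pos: [0.655, -0.0798, 0.0173]
eef_rot: [3.142, -0.001, -0.032]
force: [-0.7, -0.1, 3.1]
grip_width: 0.0599
time_s: 13.75
ee_pos: [0.6562, -0.08, 0.1408]
eef_rot: [3.141, -0.006, -0.032]
force: [-0.2, 0.3, -1.7]
grip_width: 0.0599
t 13.75 p [ 0.6562 -0.08    0.1408] r [ 3.141 -0.006 -0.032] F [-0.2  0.3 -1.7] w 0.0599 q [-0.18  0.6   1.25  0.    1.29 -0.14]
shift cm [-18.06  -2.63   5.97] world cm [-17.93   3.2   -6.08] turn tool z 0.045 (q6 now -0.14 )
```

```bash
python3 -m inch '[0,0,0,0,0,0.045,0, -4.53,-0.45,0,0,0,0,0, -4.53,-0.45,0,0,0,0,0, -4.53,-0.45,0,0,0,0,0, -4.53,-0.45,0,0,0,0,0, 0,0,3,0,0,0,0, 0,0,3,0,0,0,0, 0,0,2,0,0,0,0, 0,0,0.9,0,0,0,0, 0,0,0,0,0,0,0]'; python3 -c "
from h import *
st();to(.4769,-.0480,.042,-.077)"
```

```text
time_s: 15.0
ee_pos: [0.4752, -0.0478, 0.0474]
eef_rot: [-3.142, 0.001, -0.077]
force: [-0.6, 1.2, -0.9]
grip_width: 0.0601
t 15.0 p [ 0.4752 -0.0478  0.0474] r [-3.142e+00  1.000e-03 -7.700e-02] F [-0.6  1.2 -0.9] w 0.0601 q [-0.18  0.35  1.87 -0.    0.93 -0.1 ]
shift cm [0.17 0.   0.54] world cm [ 0.17 -0.02 -0.54] turn tool z 0.0 (q6 now -0.1 )
```

```bash
python3 -m inch '[0.17,0,0.2,0,0,0,0, 0,0,0.2,0,0,0,0, 0,0,0,0,0,0,0, 0,0,0,0,0,0,1, 0,0,0,0,0,0,1, 0,0,0,0,0,0,1, 0,0,-4,0,0,0,1, 0,0,-5,0,0,0,1, 4,-2,-5,0,0,0,1, 5,-2,-3,0,0,0,1, 0,0,0,0,0,0,1]'; python3 look.py bx2;  python3 -c "
from h import *
to(.648,.012,.016,.33)"
```

```text
time_s: 16.38
ee_pos: [0.5698, -0.0154, 0.2121]
eef_rot: [-3.141, -0.004, -0.076]
force: [-0.6, -0.1, -1.2]
grip_width: 0.0941
t 16.43 p [ 0.5677 -0.0158  0.2102] r [ 3.142 -0.    -0.076] F [-0.7 -0.  -0.4] w 0.0941 q [-0.09  0.34  1.46 -0.    1.34 -0.02]
fin [476.9 -49.1] [63.8 63.7] 87.7 2176 [ 0.4834 -0.041   0.0783]
fin [ 468.5 -170.5] [36.3 16.1] 86.2 381 [ 0.4699 -0.1705  0.0797]
tray [480.6  -3.2] [237.2 122.1] 85.6 14370 [0.487  0.0259 0.0266]
box [648.1  12.2] [63.5 63.3] 19.5 3013 [0.6476 0.013  0.0528]
traybox [476.9 -49.1] [63.8 63.7] 87.7 2098 [ 0.4831 -0.0413  0.0786]
shift cm [ 7.79 -3.39 19.42] world cm [  8.03   2.78 -19.42] turn tool z -0.406 (q6 now -0.02 )
```

```bash
python3 -m inch '[3.9,-1.7,0,0,0,0,1, 3.9,-1.7,0,0,0,0,1, 0,0,1,0,0,-0.136,1, 0,0,1,0,0,-0.136,1, 0,0,2,0,0,-0.136,1, 0,0,4,0,0,0,1, 0,0,4,0,0,0,1, 0,0,4,0,0,0,1, 0,0,3.4,0,0,0,1, 0,0,0,0,0,0,1, 0,0,0,0,0,0,0, 0,0,0,0,0,0,0, 0,0,0,0,0,0,0, 0,0,0,0,0,0,0]' 20
python3 -m inch '[0,0,-1,0,0,0,0, 0,0,-3,0,0,0,0, 0,0,-4,0,0,0,0, 0,0,-4,0,0,0,0, 0,0,0,0,0,0.137,0, 0,0,0,0,0,0.136,0, 0,0,0,0,0,0.136,0, 0,0,0,0,0,0,0]'; python3 -c "
from h import *
st()
to(.4839,.0418,.0443,-.077)"
```

```text
time_s: 18.18
ee_pos: [0.6479, 0.0117, 0.017]
eef_rot: [3.141, -0.001, 0.331]
force: [-1.0, -0.1, 4.5]
grip_width: 0.0597
time_s: 19.18
ee_pos: [0.6476, 0.0118, 0.1367]
eef_rot: [-3.142, -0.0, -0.077]
force: [-0.1, -0.8, -2.0]
grip_width: 0.0597
t 19.18 p [0.6476 0.0118 0.1367] r [-3.142 -0.    -0.077] F [-0.1 -0.8 -2. ] w 0.0597 q [-0.04  0.57  1.29  0.    1.27  0.04]
shift cm [-16.55  -1.73   9.24] world cm [-16.37   3.    -9.24] turn tool z -0.0 (q6 now 0.04 )
```

```bash
python3 -m inch '[-4.1,-0.43,0,0,0,0,0, -4.15,-0.43,0,0,0,0,0, -4.15,-0.43,0,0,0,0,0, -4.15,-0.44,0,0,0,0,0, 0,0,3,0,0,0,0, 0,0,3,0,0,0,0, 0,0,2,0,0,0,0, 0,0,0.8,0,0,0,0, 0,0,0.25,0,0,0,0, 0,0,0.2,0,0,0,0, 0,0,0,0,0,0,0]'; python3 -c "
from h import *
st()"
```

```text
time_s: 20.55
ee_pos: [0.4842, 0.0419, 0.0443]
eef_rot: [-3.142, -0.001, -0.078]
force: [-0.1, 0.2, -2.1]
grip_width: 0.0603
t 20.55 p [0.4842 0.0419 0.0443] r [-3.142e+00 -1.000e-03 -7.800e-02] F [-0.1  0.2 -2.1] w 0.0603 q [0.01 0.37 1.85 0.   0.92 0.09]
```

```bash
python3 -m inch '[0,0,0.15,0,0,0,0, 0,0,0,0,0,0,0, 0,0,0,0,0,0,1, 0,0,0,0,0,0,1, 0,0,0,0,0,0,1, 0,0,-4,0,0,0,1, 0,0,-6,0,0,0,1, 0,1,-5,0,0,0,1, 0,5,0,0,0,0,1, 0,5,0,0,0,0,1, 0,4,0,0,0,0,1, 0,0,0,0,0,0,1]'; python3 look.py bx3;  python3 -c "
from h import *
to(.4683,-.1675,.044,-.077)"
```

```text
time_s: 22.05
ee_pos: [0.4719, -0.1096, 0.1922]
eef_rot: [3.141, 0.0, -0.081]
force: [-0.2, 0.5, 0.2]
grip_width: 0.0939
t 22.1 p [ 0.4721 -0.1083  0.1922] r [-3.141  0.    -0.08 ] F [ 0.2  0.7 -0.4] w 0.0937 q [-0.3   0.17  1.72  0.    1.26 -0.22]
fin [483.3  30.5] [41.  63.8] 87.6 3344 [0.4836 0.03   0.0786]
fin [495.7 -71.6] [62.9 63.1] 87.3 3980 [ 0.4954 -0.0707  0.0789]
fin [ 468.4 -166.8] [43.4 15. ] 85.3 612 [ 0.4685 -0.1648  0.0799]
tray [480.  -20.3] [202.5 122.8] 85.5 12225 [ 0.4733 -0.0171  0.0266]
tray [ 469.1 -158.9] [62.1 29.7] 85.8 722 [ 0.47   -0.1513  0.0268]
traybox [483.3  36. ] [51.7 63.4] 85.3 4303 [0.4833 0.0362 0.0787]
traybox [495.8 -71.7] [62.8 63.2] 85.9 3979 [ 0.4954 -0.0707  0.0789]
shift cm [ 0.1   5.93 14.82] world cm [ -0.38  -5.92 -14.82] turn tool z -0.003 (q6 now -0.22 )
```

View pics/bx3.png

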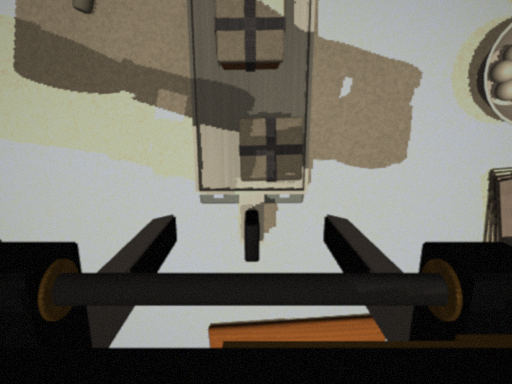

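The wrist view shows both boxes upright on the tray. Box A, at (271,149), has been knocked about 3 cm aside, but it stands flat and within limits (tray x 0.02, y -0.067). I'll grip the fin at (252,235) and push the tray in.

```bash
python3 -m inch '[0.1,5.9,0,0,0,0,1, 0,0,4,0,0,0,1, 0,0,4,0,0,0,1, 0,0,4,0,0,0,1, 0,0,2.8,0,0,0,1, 0,0,0,0,0,0,1, 0,0,0,0,0,0,0, 0,0,0,0,0,0,0, 0,0,0,0,0,0,0, 0,0,0,0,0,0,0, 0,0,0,0,0,0,0, 0,0,0,0,0,0,0]' 40
python3 -m inch '[0,-0.5,0,0,0,0,0, 0,-1,0,0,0,0,0, 0,-1.5,0,0,0,0,0, 0,-1.5,0,0,0,0,0, 0,-1.5,0,0,0,0,0, 0,-1.5,0,0,0,0,0, 0,-1.5,0,0,0,0,0, 0,-1.5,0,0,0,0,0, 0,-1.5,0,0,0,0,0, 0,-1.5,0,0,0,0,0, 0,-1.5,0,0,0,0,0, 0,-1.5,0,0,0,0,0, 0,-1.5,0,0,0,0,0, 0,-1.5,0,0,0,0,0, 0,-1.5,0,0,0,0,0, 0,-1.5,0,0,0,0,0, 0,-1.5,0,0,0,0,0, 0,-1,0,0,0,0,0, 0,-0.5,0,0,0,0,0, 0,0,0,0,0,0,0]'; python3 -c "
from h import *
st();to(.4885,.093,.044,-.077)"
```

```text
time_s: 23.6
ee_pos: [0.4687, -0.1666, 0.0443]
eef_rot: [-3.142, -0.0, -0.078]
force: [-0.7, 0.5, 0.7]
grip_width: 0.0371
time_s: 26.1
ee_pos: [0.489, 0.0886, 0.0443]
eef_rot: [-3.141, -0.002, -0.077]
force: [6.7, 0.5, -4.4]
grip_width: 0.0154
t 26.1 p [0.489  0.0886 0.0443] r [-3.141e+00 -2.000e-03 -7.700e-02] F [ 6.7  0.5 -4.4] w 0.0154 q [0.11 0.39 1.82 0.   0.93 0.18]
shift cm [-0.08 -0.43  0.03] world cm [-0.05  0.44 -0.03] turn tool z -0.0 (q6 now 0.18 )
```

```bash
python3 -m inch '[0,-0.2,0,0,0,0,0, 0,-0.2,0,0,0,0,0, 0,-0.2,0,0,0,0,0, 0,-0.2,0,0,0,0,0, 0,0,0,0,0,0,0]'; python3 look.py in1
```

```text
time_s: 26.72
ee_pos: [0.4895, 0.0962, 0.0443]
eef_rot: [-3.141, -0.001, -0.078]
force: [6.3, -0.3, -4.2]
grip_width: 0.016
t 26.77 p [0.4895 0.0962 0.0443] r [-3.141e+00 -1.000e-03 -7.800e-02] F [ 6.3  1.3 -3.7] w 0.0158 q [ 0.12  0.39  1.82 -0.    0.93  0.2 ]
tray [493.7 158.5] [ 65.  123.2] 85.6 9576 [0.4699 0.1548 0.0267]
tray [490.1 109. ] [22.4 30. ] 84.9 1259 [0.4901 0.1101 0.0267]
traybox [512.6 146.1] [ 7.7 61.6] 90.0 1601 [0.5154 0.1468 0.0787]
traybox [488.8  94.8] [22.8 40.1] 85.3 1594 [0.4891 0.0976 0.0796]
```

```bash
python3 -m inch '[0,-0.3,0,0,0,0,0, 0,-0.3,0,0,0,0,0, 0,-0.3,0,0,0,0,0, 0,-0.3,0,0,0,0,0, 0,0,0,0,0,0,0]'; python3 look.py in1
```

```text
time_s: 27.4
ee_pos: [0.4904, 0.1083, 0.0443]
eef_rot: [-3.141, -0.001, -0.078]
force: [6.4, -0.4, -4.9]
grip_width: 0.016
t 27.45 p [0.4904 0.1083 0.0443] r [-3.141e+00 -1.000e-03 -7.800e-02] F [ 5.7  0.7 -5.2] w 0.0158 q [0.14 0.4  1.81 0.   0.94 0.22]
tray [493.7 158.6] [ 41.3 122.9] 85.5 6812 [0.4763 0.1556 0.0267]
tray [491.  121.1] [22.1 29.9] 85.3 1259 [0.491  0.1221 0.0267]
traybox [489.8 106.6] [23.5 40.1] 85.5 1602 [0.49   0.1096 0.0797]
```

```bash
python3 -m inch '[0,-0.2,0,0,0,0,0, 0,-0.2,0,0,0,0,0, 0,0,0,0,0,0,0]'; python3 look.py in2
```

```text
time_s: 27.82
ee_pos: [0.4905, 0.1094, 0.0443]
eef_rot: [3.137, -0.0, -0.078]
force: [3.2, -25.4, 0.6]
grip_width: 0.0158
t 27.88 p [0.4905 0.1094 0.0443] r [ 3.138e+00 -1.000e-03 -7.800e-02] F [  3.6 -26.6   1.2] w 0.0155 q [ 0.15  0.4   1.8  -0.01  0.94  0.23]
tray [493.7 158. ] [ 39.6 122.9] 85.5 6495 [0.4763 0.1552 0.0267]
tray [491.  121.3] [22.5 30. ] 85.7 1251 [0.4911 0.1226 0.0267]
traybox [489.8 108. ] [23.3 40.2] 85.5 1541 [0.49   0.1107 0.0796]
```

View pics/in2.png

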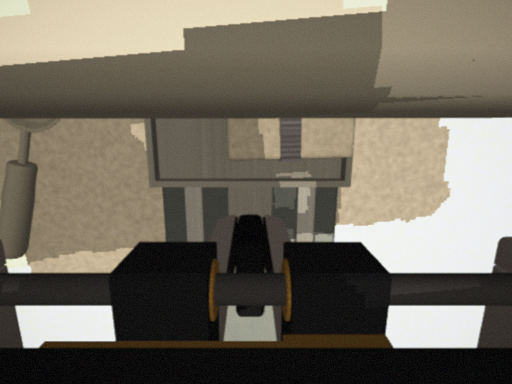

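The view shows a box standing upright on the tray at the head's edge. The tray is against its inner stop, with 26 N felt. I'll release the fin and go to the trigger.

```bash
python3 -m inch '[0,0.2,0,0,0,0,0, 0,0,0,0,0,0,1, 0,0,0,0,0,0,1, 0,0,0,0,0,0,1, 0,0,-5,0,0,0,1, 0,0,-6,0,0,0,1, 0,0,-6,0,0,0,1, 0,0,-6,0,0,0,1, 0,0,-1,0,0,0,0, 0,-5,0,0,0,0,0, 0,-5,0,0,0,0,0, 0,-4.5,0,0,0,0,0, 0,0,0,0,0,0,0, 0,0,0,0,0,0,0, 0,0,0,0,0,0,0]' 
python3 -c "
from h import *
st();to(.502,.256,.240,-.077)"
```

```text
time_s: 29.75
ee_pos: [0.5016, 0.2532, 0.2841]
eef_rot: [3.141, 0.0, -0.079]
force: [0.1, 0.4, -0.2]
grip_width: 0.0193
t 29.75 p [0.5016 0.2532 0.2841] r [ 3.141  0.    -0.079] F [ 0.1  0.4 -0.2] w 0.0193 q [ 0.4   0.28  1.36 -0.    1.5   0.48]
shift cm [ 0.02 -0.28  4.41] world cm [ 0.04  0.28 -4.41] turn tool z -0.002 (q6 now 0.48 )
```

```bash
python3 -m inch '[0,-0.3,2.4,0,0,0,0, 0,0,1.5,0,0,0,0, 0,0,0.5,0,0,0,0, 0,0,0.5,0,0,0,0, 0,0,0,0,0,0,0, 0,0,0,0,0,0,0]'; python3 -m inch '[0,0,0.3,0,0,0,0, 0,0,0.2,0,0,0,0, 0,0,0,0,0,0,0, 0,0,0,0,0,0,0]'
```

```text
time_s: 30.5
ee_pos: [0.5019, 0.2571, 0.2358]
eef_rot: [-3.141, -0.001, -0.078]
force: [-0.0, 0.3, -0.1]
grip_width: 0.0006
time_s: 31.0
ee_pos: [0.5019, 0.2572, 0.2305]
eef_rot: [-3.141, -0.0, -0.078]
force: [1.5, 0.4, 1.3]
grip_width: 0.0005
```

Contact at about 0.234 as expected. I'll move on to the halfway stop at about 0.225.

```bash
python3 -m inch '[0,0,0.3,0,0,0,0, 0,0,0.2,0,0,0,0, 0,0,0,0,0,0,0, 0,0,0,0,0,0,0]'
```

```text
time_s: 31.5
ee_pos: [0.5018, 0.2572, 0.2253]
eef_rot: [-3.141, -0.0, -0.078]
force: [2.3, 0.4, 3.1]
grip_width: 0.0005
```

```bash
python3 -m inch '[0,0,0.05,0,0,0,0, 0,0,0,0,0,0,0, 0,0,0,0,0,0,0, 0,0,0,0,0,0,0, 0,0,0,0,0,0,0]'
```

```text
time_s: 32.12
ee_pos: [0.5019, 0.2572, 0.2253]
eef_rot: [-3.141, -0.001, -0.078]
force: [0.4, 0.2, 6.0]
grip_width: 0.0007
```

It is firmly on the halfway stop at 6 N. I'll hold, then press fully and let go.

```bash
python3 -m inch '[0,0,0,0,0,0,0, 0,0,0,0,0,0,0, 0,0,0,0,0,0,0, 0,0,0,0,0,0,0, 0,0,0,0,0,0,0, 0,0,0,0,0,0,0, 0,0,0,0,0,0,0, 0,0,0,0,0,0,0, 0,0,0,0,0,0,0, 0,0,0,0,0,0,0, 0,0,0,0,0,0,0, 0,0,0,0,0,0,0]'; python3 -m inch '[0,0,0.3,0,0,0,0, 0,0,0.3,0,0,0,0, 0,0,0.3,0,0,0,0, 0,0,0.1,0,0,0,0, 0,0,0,0,0,0,0, 0,0,0,0,0,0,0]'
```

```text
time_s: 33.62
ee_pos: [0.5019, 0.2571, 0.2252]
eef_rot: [-3.141, -0.001, -0.078]
force: [0.2, -0.1, 6.1]
grip_width: 0.0001
time_s: 34.38
ee_pos: [0.502, 0.2572, 0.2161]
eef_rot: [-3.141, -0.001, -0.078]
force: [-1.8, -1.0, 13.4]
grip_width: 0.0004
```

```bash
python3 -m inch '[0,0,0.05,0,0,0,0, 0,0,0,0,0,0,0, 0,0,-2,0,0,0,0, 0,0,-5,0,0,0,0, 0,5,0,0,0,0,1, 0,6,0,0,0,0,1, 0,5,0,0,0,0,1, 0,0,0,0,0,0,1]'; python3 -c "
from h import *
st();to(.4893,.0925,.044,-.077)"
```

```text
time_s: 35.38
ee_pos: [0.4889, 0.0952, 0.2842]
eef_rot: [3.141, 0.001, -0.082]
force: [0.5, 0.8, -1.1]
grip_width: 0.0366
t 35.38 p [0.4889 0.0952 0.2842] r [ 3.141e+00  1.000e-03 -8.200e-02] F [ 0.5  0.8 -1.1] w 0.0366 q [ 0.12  0.13  1.54 -0.    1.47  0.2 ]
shift cm [ 0.08  0.26 24.02] world cm [  0.04  -0.27 -24.02] turn tool z -0.005 (q6 now 0.2 )
```

```bash
python3 -m inch '[0.08,0.2,0,0,0,-0.005,1, 0,0,4,0,0,0,1, 0,0,5,0,0,0,1, 0,0,5,0,0,0,1, 0,0,5,0,0,0,1, 0,0,4,0,0,0,1, 0,0,1,0,0,0,1, 0,0,0,0,0,0,1, 0,0,0,0,0,0,0, 0,0,0,0,0,0,0, 0,0,0,0,0,0,0, 0,0,0,0,0,0,0, 0,0,0,0,0,0,0, 0,0,0,0,0,0,0, 0,0,0,0,0,0,0, 0,0,0,0,0,0,0, 0,0,0,0,0,0,0]' 40; python3 look.py g2
```

```text
time_s: 37.5
ee_pos: [0.4895, 0.0956, 0.0443]
eef_rot: [3.142, 0.001, -0.073]
force: [-5.0, 0.7, 3.4]
grip_width: 0.0158
t 37.55 p [0.4895 0.0956 0.0443] r [ 3.142e+00  1.000e-03 -7.300e-02] F [-4.4  0.5  3.4] w 0.0155 q [0.12 0.39 1.81 0.   0.94 0.19]
tray [494.3 164.8] [ 53.2 123. ] 85.7 9281 [0.4768 0.1607 0.0267]
tray [490.5 115.5] [35.1 30. ] 85.7 1658 [0.4908 0.1194 0.0267]
traybox [486.5  99.6] [33.4 35.2] 56.3 2256 [0.4894 0.1008 0.08  ]
```

```bash
python3 -m inch '[0,0.5,0,0,0,0,0, 0,1,0,0,0,0,0, 0,1.5,0,0,0,0,0, 0,1.5,0,0,0,0,0, 0,1.5,0,0,0,0,0, 0,1.5,0,0,0,0,0, 0,1.5,0,0,0,0,0, 0,1.5,0,0,0,0,0, 0,1.5,0,0,0,0,0, 0,1.5,0,0,0,0,0, 0,1.5,0,0,0,0,0, 0,1.5,0,0,0,0,0, 0,1.5,0,0,0,0,0, 0,1.5,0,0,0,0,0, 0,1.5,0,0,0,0,0, 0,1.5,0,0,0,0,0, 0,1,0,0,0,0,0, 0,1,0,0,0,0,0, 0,0.5,0,0,0,0,0, 0,0,0,0,0,0,0]'; python3 -m inch '[0,0.25,0,0,0,0,0, 0,0.25,0,0,0,0,0, 0,0,0,0,0,0,0]'
```

```text
time_s: 40.05
ee_pos: [0.4703, -0.1541, 0.0442]
eef_rot: [-3.141, 0.003, -0.073]
force: [-14.7, -1.1, 10.5]
grip_width: 0.0158
time_s: 40.42
ee_pos: [0.4699, -0.1588, 0.0442]
eef_rot: [-3.141, 0.003, -0.073]
force: [-15.6, 0.2, 10.2]
grip_width: 0.0156
```

```bash
python3 -m inch '[-0.1,0.25,0,0,0,0,0, -0.05,0.25,0,0,0,0,0, 0,0.25,0,0,0,0,0, 0,0,0,0,0,0,0]'; python3 fin.py
```

```text
time_s: 40.92
ee_pos: [0.4694, -0.1643, 0.0442]
eef_rot: [-3.138, 0.001, -0.073]
force: [1.0, 18.7, 4.0]
grip_width: 0.0157
t 40.98 p [ 0.4695 -0.1643  0.0442] r [-3.138  0.    -0.073] F [-0.3 19.2  3.9] w 0.0161 q [-0.41  0.39  1.82  0.    0.94 -0.34]
fin [495.1 -75.9] [56.6 63.8] 85.7 17347 [ 0.4949 -0.0744  0.0788]
fin [ 472.  -160.5] [35.2 34.1] 24.1 2920 [ 0.4695 -0.1576  0.0782]
tray [475.8 -74.1] [ 93.7 123. ] 85.4 14672 [ 0.4506 -0.0789  0.0266]
tray [ 470.6 -143.7] [35.5 30. ] 85.2 1682 [ 0.4708 -0.1398  0.0267]
{'centre': [251.6, 243.2], 'score': 0.92} [ 0.4699 -0.1674  0.062 ]
```

Tray is at the out stop (19 N). Release, rise, and look at the boxes.

```bash
python3 -m inch '[0,-0.2,0,0,0,0,0, 0,0,0,0,0,0,1, 0,0,0,0,0,0,1, 0,0,0,0,0,0,1, 0,0,0,0,0,0,1, 0,0,-5,0,0,0,1, 0,0,-5,0,0,0,1, 0,-2,-6,0,0,0,1, 0,-3,-1,0,0,0,1, 0,0,0,0,0,0,1]' 20; python3 look.py bx4;  python3 -c "
from h import *
to(.4957,-.0717,.043,-.077)"
```

```text
time_s: 42.28
ee_pos: [0.4735, -0.1135, 0.2146]
eef_rot: [3.141, -0.002, -0.071]
force: [0.2, -0.8, 0.1]
grip_width: 0.0939
t 42.33 p [ 0.4731 -0.1143  0.2137] r [ 3.141 -0.    -0.072] F [-0.3 -0.2  0.4] w 0.0941 q [-0.31  0.15  1.68 -0.    1.31 -0.24]
fin [483.2  30.3] [41.6 63.1] 87.8 2903 [0.4834 0.0298 0.0787]
fin [495.3 -72.2] [63.5 62.4] 87.3 3467 [ 0.4952 -0.0715  0.0788]
fin [ 468.8 -166.7] [43.4 15.9] 85.9 547 [ 0.4686 -0.1646  0.0799]
tray [480.3 -18. ] [206.3 122.6] 85.6 11063 [ 0.4739 -0.0157  0.0266]
tray [ 469.5 -157.7] [62.5 29. ] 85.9 632 [ 0.4703 -0.1502  0.0268]
traybox [483.4  37.9] [56.4 63.3] 86.3 4077 [0.4835 0.0381 0.0787]
traybox [495.3 -72.2] [63.5 62.4] 87.3 3467 [ 0.4952 -0.0715  0.0788]
shift cm [ 1.94 -4.41 17.07] world cm [  2.26   4.26 -17.07] turn tool z 0.005 (q6 now -0.24 )
```

```bash
python3 -m inch '[1,-2.2,0,0,0,0.005,1, 0.95,-2.2,0,0,0,0,1, 0,0,5,0,0,0,1, 0,0,5,0,0,0,1, 0,0,4,0,0,0,1, 0,0,3,0,0,0,1, 0,0,0,0,0,0,1, 0,0,0,0,0,0,0, 0,0,0,0,0,0,0, 0,0,0,0,0,0,0, 0,0,0,0,0,0,0, 0,0,0,0,0,0,0]' 25; python3 -m inch '[0,0,-1,0,0,0,0, 0,0,-3,0,0,0,0, 0,0,-4,0,0,0,0, 0,0,-4,0,0,0,0, 0,0,0,0,0,0,0]';  python3 -c "
from h import *
st();to(.575,-.373,.033,-.0)"
```

```text
time_s: 43.82
ee_pos: [0.4961, -0.0722, 0.0441]
eef_rot: [3.141, -0.001, -0.078]
force: [-1.6, 0.4, 5.9]
grip_width: 0.06
time_s: 44.45
ee_pos: [0.497, -0.0723, 0.1666]
eef_rot: [3.141, -0.005, -0.078]
force: [0.5, 0.5, -2.0]
grip_width: 0.0598
t 44.45 p [ 0.497  -0.0723  0.1666] r [ 3.141 -0.005 -0.078] F [ 0.5  0.5 -2. ] w 0.0598 q [-0.22  0.23  1.71  0.    1.2  -0.14]
shift cm [10.05 29.36 13.43] world cm [  7.8  -30.07 -13.36] turn tool z -0.078 (q6 now -0.14 )
```

```bash
python3 -m inch '[0,0,0,0,0,-0.078,0, 0.98,3.76,0,0,0,0,0, 0.98,3.76,0,0,0,0,0, 0.98,3.76,0,0,0,0,0, 0.98,3.76,0,0,0,0,0, 0.98,3.76,0,0,0,0,0, 0.98,3.76,0,0,0,0,0, 0.98,3.76,0,0,0,0,0, 0.98,3.76,0,0,0,0,0, 0,0,4,0,0,0,0, 0,0,4,0,0,0,0, 0,0,3,0,0,0,0, 0,0,2,0,0,0,0, 0,0,0.3,0,0,0,0, 0,0,0,0,0,0,0]';  python3 -c "
from h import *
st();to(.575,-.373,.030,-.0)"
```

```text
time_s: 46.32
ee_pos: [0.5743, -0.3729, 0.0306]
eef_rot: [3.142, -0.0, 0.0]
force: [-0.7, 0.1, -1.6]
grip_width: 0.06
t 46.33 p [ 0.5743 -0.3729  0.0306] r [ 3.142 -0.     0.   ] F [-0.7  0.1 -1.6] w 0.06 q [-0.63  0.77  1.24 -0.    1.14 -0.63]
shift cm [0.07 0.01 0.06] world cm [ 0.07 -0.01 -0.06] turn tool z 0.0 (q6 now -0.63 )
```

```bash
python3 -m inch '[0,0,0.1,0,0,0,0, 0,0,0,0,0,0,0, 0,0,0,0,0,0,1, 0,0,0,0,0,0,1, 0,0,0,0,0,0,1, 0,0,-4,0,0,0,1, 0,0,-5,0,0,0,1, 0,0,-5,0,0,0,1, 0,0,-4,0,0,0.077,1, -1.8,-5.5,0,0,0,0,1, -1.8,-5.5,0,0,0,0,1, -1.8,-5.5,0,0,0,0,1, -1.8,-5.5,0,0,0,0,1, -1.8,-5.5,0,0,0,0,1, -1.8,-5.5,0,0,0,0,1, 0,0,0,0,0,0,1]'; python3 look.py bx5;  python3 -c "
from h import *
to(.4839,.0418,.043,-.077)"
```

```text
time_s: 48.32
ee_pos: [0.4914, -0.0328, 0.2102]
eef_rot: [-3.141, -0.001, -0.073]
force: [-0.2, -0.4, -0.4]
grip_width: 0.0943
t 48.38 p [ 0.4919 -0.0345  0.2101] r [ 3.141e+00 -1.000e-03 -7.400e-02] F [ 0.5 -1.2  0.2] w 0.094 q [-0.14  0.17  1.67 -0.    1.3  -0.07]
fin [483.3  30.5] [41.  63.3] 87.9 2394 [0.4838 0.0307 0.0789]
tray [481.3  -3. ] [237.1 122.6] 85.6 15869 [ 0.482  -0.0035  0.0267]
tray [ 470.2 -145. ] [33.1 29.6] 85.1 400 [ 0.4705 -0.1416  0.0269]
traybox [483.8  41.6] [62.9 63.2] 86.1 3853 [0.4839 0.0423 0.0788]
shift cm [-1.38 -7.55 16.71] world cm [ -0.8    7.63 -16.71] turn tool z 0.003 (q6 now -0.07 )
```

```bash
python3 -m inch '[-0.7,-3.75,0,0,0,0.003,1, -0.7,-3.75,0,0,0,0,1, 0,0,5,0,0,0,1, 0,0,5,0,0,0,1, 0,0,4,0,0,0,1, 0,0,2.6,0,0,0,1, 0,0,0,0,0,0,1, 0,0,0,0,0,0,0, 0,0,0,0,0,0,0, 0,0,0,0,0,0,0, 0,0,0,0,0,0,0, 0,0,0,0,0,0,0]' 25; python3 -m inch '[0,0,-1,0,0,0,0, 0,0,-3,0,0,0,0, 0,0,-4,0,0,0,0, 0,0,-4,0,0,0,0, 0,0,0,0,0,-0.077,0, 0,0,0,0,0,0,0]';  python3 -c "
from h import *
st();to(.460,-.373,.030,-.0)"
```

```text
time_s: 49.88
ee_pos: [0.4841, 0.0403, 0.0441]
eef_rot: [-3.142, -0.001, -0.08]
force: [-1.3, -0.4, 6.2]
grip_width: 0.0604
time_s: 50.62
ee_pos: [0.4837, 0.0403, 0.164]
eef_rot: [-3.142, -0.0, -0.003]
force: [-1.1, 1.0, -1.8]
grip_width: 0.0597
t 50.62 p [0.4837 0.0403 0.164 ] r [-3.142e+00 -0.000e+00 -3.000e-03] F [-1.1  1.  -1.8] w 0.0597 q [0.01 0.2  1.75 0.   1.19 0.01]
shift cm [-2.24 41.34 13.4 ] world cm [ -2.37 -41.33 -13.4 ] turn tool z -0.003 (q6 now 0.01 )
```

```bash
python3 -m inch '[-0.22,4.13,0,0,0,0,0, -0.22,4.13,0,0,0,0,0, -0.22,4.13,0,0,0,0,0, -0.22,4.13,0,0,0,0,0, -0.22,4.13,0,0,0,0,0, -0.22,4.13,0,0,0,0,0, -0.22,4.13,0,0,0,0,0, -0.22,4.13,0,0,0,0,0, -0.22,4.13,0,0,0,0,0, -0.22,4.13,0,0,0,0,0, 0,0,4,0,0,0,0, 0,0,4,0,0,0,0, 0,0,3,0,0,0,0, 0,0,2,0,0,0,0, 0,0,0.3,0,0,0,0, 0,0,0,0,0,0,0]';  python3 -c "
from h import *
st();to(.460,-.373,.030,-.0)"
```

```text
time_s: 52.62
ee_pos: [0.4605, -0.3725, 0.0304]
eef_rot: [-3.141, 0.001, -0.004]
force: [-0.2, 0.5, -0.7]
grip_width: 0.0602
t 52.62 p [ 0.4605 -0.3725  0.0304] r [-3.141e+00  1.000e-03 -4.000e-03] F [-0.2  0.5 -0.7] w 0.0602 q [-0.74  0.59  1.55  0.    1.01 -0.74]
shift cm [-0.05  0.05  0.04] world cm [-0.05 -0.05 -0.04] turn tool z -0.004 (q6 now -0.74 )
```

```bash
python3 -m inch '[0,0,0.1,0,0,0,0, 0,0,0,0,0,0,0, 0,0,0,0,0,0,1, 0,0,0,0,0,0,1, 0,0,0,0,0,0,1, 0,0,-4,0,0,0,1, 0,0,-5,0,0,0,1, 0,0,-5,0,0,0,1, -1,-5,-6,0,0,0,1, -2,-4,0,0,0,0,1, 0,0,0,0,0,0,1, 0,0,0,0,0,0,1]'; cat > fin2.py <<'E'
from m import *
st()
for c,n in (('top','end_t'),('scene','end_s'),('wrist','end_w')):
    o,im,d=snap(c,n); P=cloud(c,d,o)
    for n,lo,hi,w,a in [('boardbox',.055,.075,(.38,.66,-.48,-.28),20),('board',.006,.02,(.38,.68,-.48,-.28),200),('fin',.066,.09,(.42,.53,-.25,.05),20),('tray',.022,.029,(.4,.58,-.2,.3),200),('trig',.215,.245,(.4,.6,.15,.35),30),('box?',.044,.06,(.56,.72,-.16,.1),30)]:
        for r in rects(P,lo,hi,w,a): print(c,n,*r)
E
python3 fin2.py
```

```text
time_s: 54.12
ee_pos: [0.4332, -0.2933, 0.2174]
eef_rot: [3.141, -0.0, -0.003]
force: [0.3, 1.1, 0.7]
grip_width: 0.0939
t 54.12 p [ 0.4332 -0.2933  0.2174] r [ 3.141e+00 -0.000e+00 -3.000e-03] F [0.3 1.1 0.7] w 0.0939 q [-0.67  0.23  1.58 -0.    1.33 -0.66]
top boardbox [ 574.2 -371.7] [61.8 63. ] 0.3 340 [ 0.5737 -0.3706  0.0644]
top boardbox [ 470.5 -380.9] [40.3 40.7] 81.8 106 [ 0.4731 -0.3846  0.0648]
top board [ 538.7 -373. ] [213.8 112.5] 0.7 803 [ 0.5678 -0.3805  0.0123]
top fin [ 468.6 -165. ] [40.4 13.5] 89.1 62 [ 0.4689 -0.1658  0.08  ]
top tray [ 4.817e+02 -2.000e-01] [236.8 123.1] 85.3 1693 [ 0.4818 -0.0006  0.0259]
top trig [500.5 256.1] [42.3 44.7] 0.4 189 [0.5012 0.2563 0.2342]
scene boardbox [ 462.4 -372.2] [66.  64.2] 0.2 383 [ 0.4662 -0.3741  0.0636]
scene boardbox [ 576.  -373.9] [66.7 64.4] 0.5 447 [ 0.5797 -0.3757  0.0635]
scene board [ 520.7 -375.7] [111.6 254.9] 89.1 1352 [ 0.5545 -0.3928  0.0123]
scene fin [ 471.9 -167.8] [45.2 21.2] 80.8 88 [ 0.4739 -0.1694  0.0763]
scene tray [475.7   3.8] [233.2 118.8] 85.9 1297 [ 0.4771 -0.0006  0.026 ]
scene trig [503.6 253.3] [42.8 47. ] 41.8 117 [0.5073 0.2502 0.2305]
wrist boardbox [ 460.5 -371.3] [64.9 62.5] 89.7 2590 [ 0.4599 -0.3688  0.0647]
wrist boardbox [ 590.1 -354. ] [35.3 70.8] 46.9 974 [ 0.5852 -0.3565  0.0645]
wrist board [ 518.3 -373.9] [109.5 249.1] 89.4 7092 [ 0.506  -0.3581  0.0127]
wrist fin [ 468.7 -167.6] [43.9 16.1] 85.6 798 [ 0.4681 -0.1682  0.0796]
wrist tray [ 473.8 -106. ] [ 27.1 122.6] 87.7 2517 [ 0.4775 -0.1059  0.0265]
wrist tray [ 469.7 -156.7] [ 65.7 129. ] 85.6 754 [ 0.4651 -0.142   0.0263]
```

View pics/end_s.png

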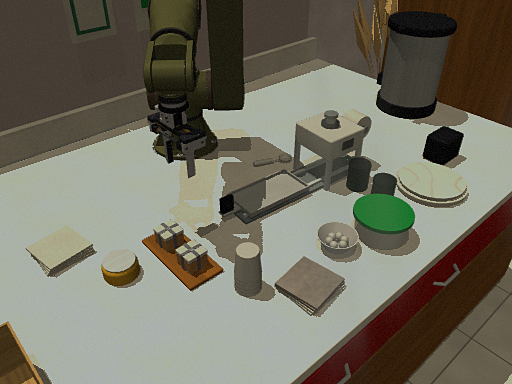

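The picture shows both boxes upright on the board at (168,235) and (192,257). The tray is out and empty, the trigger is up, and the other things are in place. Handing in.

```bash
python3 -c "
from h import *
print(ctrl.hand_in());st()"
```

```text
the job is handed in; nothing more can be done
None
the job is handed in; nothing more can be done
```

The job is done and handed in at about 54 s of robot time. No verdict was reported.

I pulled the tray out, loaded the two boxes present and slid the tray in to its stop. I held the trigger at halfway for over 2 s at about 6 N, then pressed it fully down at 13 N and let go. I pulled the tray out again and stood both boxes on the board.

**Last checks:**
- **Boxes:** both stand upright and released on the board, about +55 mm and −60 mm along it and within about 3 mm across. Their tops are at the expected 64 mm.
- **Tray and trigger:** the tray is at its outer stop (19 N felt when pulling, floor centre back where it was when first fully out). The trigger cap is up at 234 mm in the top view; the scene view read 3 to 4 mm lower, which I put down to depth noise at an oblique angle.
- **Other things:** they look unmoved in the last picture; I did not measure them again.

**What went wrong on the way:**
- On the first pull and the first push the fingers slipped 15–20 mm along the fin, because I moved before the grip had closed. I regripped for the pull and pushed on to the stop for the push.
- One move was refused because I typed the wrong number of values; I retyped it.
- Box A was knocked about 3 cm aside on the tray but stayed within limits, so I left it there.

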